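# Stand each seasoning on its own drip dish

## Task

Tidy the seasonings scattered over the open front part of the worktop: stand each upright in the middle of its own drip dish, the brown pepper mill on the wooden dish, the grey-capped salt shaker on the steel dish, the green-lidded spice jar on the green dish and the black-topped dropper bottle on the black dish. Leave the tumbler and the espresso cup where they are; the things at the back by the tiles and at the ends of the worktop are not part of the job.

Things in the scene. Friction and masses are not known exactly. Their poses are not given: they have to be found in the camera images.
- pepper_mill_center (a point): Brown turned-wood pepper mill, 160 mm tall, round, 58 mm across at the foot; a ball head about 50 mm across sits from 116 to 149 mm above the foot with a small metal nut on top. It weighs about 0.18 kg. Grip it high, 105 to 130 mm above the foot, so that its top does not meet the gripper's palm. Origin on its axis half-way up, 80 mm above its foot; z along its axis, up.
- salt_shaker_center (a point): Salt shaker, 90 mm tall, round, clear glass body 44 mm across up to 74 mm with a domed light grey cap. About 0.10 kg. Origin on its axis half-way up, 45 mm above its foot; z up.
- spice_jar_center (a point): Spice jar with a dark green screw lid, 106 mm tall, round, 46 mm across. About 0.11 kg. Origin on its axis half-way up, 53 mm above its foot; z up.
- dropper_bottle_center (a point): Small amber flavouring bottle with a black rubber dropper top, 102 mm tall, round body 33 mm across up to 70 mm. About 0.07 kg. Origin on its axis half-way up, 51 mm above its foot; z up.
- wooden_dish_floor (a point): Brown wooden round drip dish, fixed to the worktop: 90 mm across the rim, 10 mm high, rim 3.5 mm thick leaning outward, flat round floor about 74 mm across and 4 mm above the worktop. Origin at the centre of the floor's upper face; z up.
- steel_dish_floor (a point): Bare steel (silver-grey) round drip dish, fixed to the worktop: 90 mm across the rim, 10 mm high, rim 3.5 mm thick leaning outward, flat round floor about 74 mm across and 4 mm above the worktop. Origin at the centre of the floor's upper face; z up.
- green_dish_floor (a point): Green plastic round drip dish, fixed to the worktop: 90 mm across the rim, 10 mm high, rim 3.5 mm thick leaning outward, flat round floor about 74 mm across and 4 mm above the worktop. Origin at the centre of the floor's upper face; z up.
- black_dish_floor (a point): Black plastic round drip dish, fixed to the worktop: 90 mm across the rim, 10 mm high, rim 3.5 mm thick leaning outward, flat round floor about 74 mm across and 4 mm above the worktop. Origin at the centre of the floor's upper face; z up.
- tumbler_center (a point): Bystander, to be left alone: white ceramic tumbler with a dark striped print, 77 mm across, 100 mm tall, open on top. Origin on its axis half-way up, 50 mm above its foot; z up. Behind the work, cabinet fronts with knobs stand from 0.57 m ahead of the base (x) on: keep the wrist clear of them.
- espresso_cup_center (a point): Bystander, to be left alone: small white espresso cup with a handle, 59 x 85 x 51 mm. Origin at the middle of its bounding box, 25 mm above its foot, the handle towards its own -y; z up.
There are look-alikes about, which are no part of the job. Several things look just like the part that bears pepper_mill_center: the one meant starts nearest to the robot's base.

How it is judged:
By the outcome, as a careful person would: the job done as asked, in the order asked, and still so for the second after the job is handed in, with the robot touching nothing.
It also fails if it takes over 128 s, if anything falls off the work surface, if the arm or the gripper's body presses on something with over 40 N, if the wrist force passes 120 N, or if a joint passes its speed limit or range.

## Robot

A 6-joint arm with a two-finger parallel gripper is mounted at the origin on a cart in front of the work surface, level with it; the furniture and walls round the work are solid. World frame = base frame: x ahead of the robot, y to its left, z up, the work surface at z = 0. Lengths are in m, angles in rad, forces in N, time in s.
With the tool pointing down it reaches from about 0.35 to 0.975 m from the base axis. Payload 4.9 kg.
Tool frame: the origin (TCP) lies midway between the tips of the shut fingers; the grasp point (between the pads) lies 19 mm behind it; z points along the fingers, y is the line along which they close (so a half turn about z gives the same grasp; the last joint's range is limited). The gripper opens to 85 mm and grips with 20 to 120 N. Pads are 22 mm wide; open, the fingers measure 114 mm over their backs; the gripper's body (76 mm by 85 mm) begins 54 mm behind the grasp point. The pads swing forward as they close: fully open they stand 13 mm farther back than shut.
Start: joints at [1.19, 0.053, 1.613, -0, 1.476, -0.119], TCP at [0.162, 0.604, 0.231] pointing down, gripper open.
Joint ranges: [-3.01, 3.01], [-1.01, 2.22], [0.06, 2.58], [-1.02, 4.17], [0.09, 2.62], [-3.14, 3.14]. Speed limits (rad/s): [2.57, 2.57, 3.14, 3.14, 3.14, 3.14].

## Interface

Orientations are given as a rotation vector (axis times angle).
In Python, from station import ctrl, optics, job gives the robot as it stands.
- The arm moves only by the shell command python3 -m jog 'ROWS' [OPENING] [FORCE]. ROWS is JSON, a list of rows, each a list of 2 entries, a list of its own where there are three numbers: the shift along the tool's x, y, z in m, then the turn, a rotation vector about the tool's x, y, z in rad. A call has 1 to 5 rows; each row is the pose to reach, as a shift and turn from the pose commanded when the call began, along the tool's axes at that moment; what a row does not reach only later rows make up. A row lasts 1/10 s, in which the tool goes at most 50 mm and 8.59 degrees, less where a joint would pass 70% of its speed; a pose out of reach is approached as far as the arm can. A call with a gripper value outside its range is refused whole. OPENING is the opening, from 0 (shut) to 1 (fully open), set as the call begins (- or left out, the last holds). The fingers move at their own pace and stop on an object; FORCE is the grip in N (left out, the last holds). Time passes only in rows, so rows that repeat a pose let the fingers close. It gives the time, the measured TCP pose, the force, the opening and the grip force at its end, in the units of the state.
- ctrl.get_obs(): the state, without advancing time (a new reading comes with each control period).
- optics.get_image(name): name is "side" or "top" or "wrist"; returns a dict with "image" (420x560x3 uint8, blue, green, red), "fx", "fy", "cx", "cy" (pixels), "D" ([k1, k2, p1, p2, k3] as OpenCV has them; the pictures are not rectified), "rvec" (rotation vector, rad) and "tvec" (3), from world to camera coordinates, as OpenCV has them; the wrist camera has in their place "mount" (4x4, takes a point from camera to tool coordinates, whose origin is the TCP and whose axes are the flange's). Camera axes: x right, y down, z forward; pixel columns grow to the right and rows downward; lengths in m; the calibration is good to about 2 mm. A picture is of the moment at which its call begins: read the wrist's pose just before it. There is no depth.
- job.finish_job(): hands the job in; it is judged then, once.
The state is a dict: "t": time; "q": joint angles; "dq": joint speeds; "effort": joint torques, N m; "tool_pos": TCP position; "tool_rot": TCP orientation; "contact_force": force on the tool from outside, world axes, zero at the start; "wrist_torque": the same for the moment, N m; "opening": finger opening in m; "grip_force": force on a finger pad.
Only numpy, scipy, OpenCV 4.12 (cv2) and the standard library are available. Lean on these libraries where they do the work, as an engineer would, in place of code of your own. Each camera call takes 0.05 s, during which the arm holds its last target. There are 200 camera calls.

## Working session

There is one attempt and no reset: what is moved stays moved. The work goes in short steps, Python scripts to look and compute and a shell command to move; the robot and the scene stay as the last step left them, time stands still between calls to the robot, and variables do not carry over. Pictures are saved under pics/ and viewed, at most 14 in all, crops included, and the job is handed in when it is done.

```bash
ls; mkdir -p pics; python3 - <<'E'
from station import ctrl, optics
import cv2
o=ctrl.get_obs();print(o['t'],o['tool_pos'],o['tool_rot'],o['opening'])
for n in('side','top'):
    d=optics.get_image(n);cv2.imwrite(f'pics/{n}0.png',d['image']);print({k:v for k,v in d.items() if k!='image'})
E
```

```text
pics
0.0 [0.16153085 0.60311495 0.2300809 ] [-4.09998511e-01 -3.11421318e+00  3.10015011e-03] 0.0855165499491335
{'fx': 383.07618699040285, 'fy': 383.07618699040285, 'cx': 286.1265716788786, 'cy': 214.91455240796648, 'D': array([-0.06310817,  0.        ,  0.        ,  0.        ,  0.        ]), 'rvec': array([ 2.00134506, -0.16173985,  0.09921549]), 'tvec': array([-0.45920377,  0.11038505,  1.27178602])}
{'fx': 445.10319067285013, 'fy': 445.10319067285013, 'cx': 279.6621175951934, 'cy': 199.19515736667535, 'D': array([-0.14889421,  0.        ,  0.        ,  0.        ,  0.        ]), 'rvec': array([ 2.05346014, -2.18022233,  0.21727219]), 'tvec': array([0.00946225, 0.49523181, 1.67840182])}
```

View pics/top0.png

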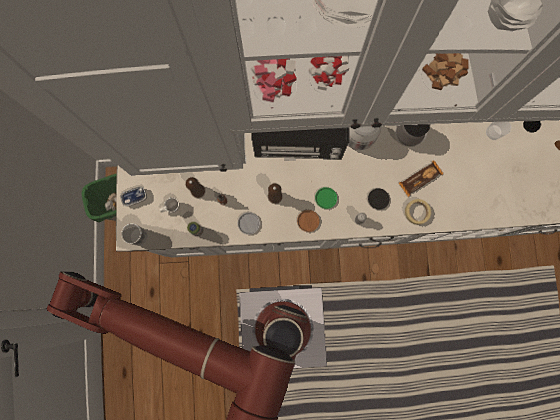

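View pics/side0.png

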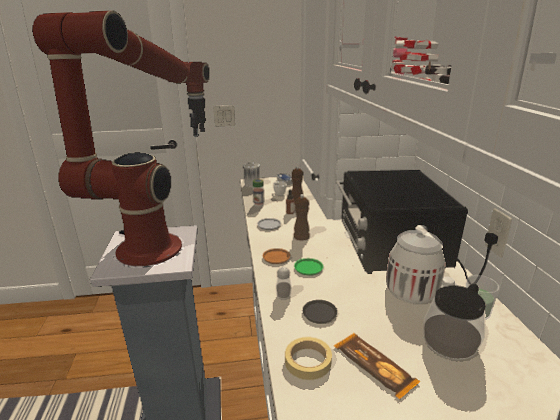

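The top view shows mills at (193,185) and (274,190), a jar at (193,228), an amber bottle around (222,198) and a shaker at (361,217). The dishes are steel (250,222), wood (309,220), green (327,198) and black (379,198). I'll make close crops of both views next.

```bash
cat > h.py <<'E'
import cv2, numpy as np
from station import ctrl, optics
from scipy.spatial.transform import Rotation as R
def cam(name, tag=None):
    o=ctrl.get_obs(); d=optics.get_image(name)
    K=np.array([[d['fx'],0,d['cx']],[0,d['fy'],d['cy']],[0,0,1]])
    if 'mount' in d:
        T=np.eye(4);T[:3,:3]=R.from_rotvec(o['tool_rot']).as_matrix();T[:3,3]=o['tool_pos']
        W=np.linalg.inv(T@np.array(d['mount']))
    else:
        W=np.eye(4);W[:3,:3]=R.from_rotvec(d['rvec']).as_matrix();W[:3,3]=d['tvec']
    if tag: cv2.imwrite(f'pics/{tag}.png',d['image'])
    return dict(im=d['image'],K=K,D=np.array(d['D']),W=W)
def ray(c,uv):
    p=cv2.undistortPoints(np.array([[uv]],float),c['K'],c['D'])[0,0]
    Rw=c['W'][:3,:3]; return -Rw.T@c['W'][:3,3], Rw.T@np.array([p[0],p[1],1])
def plane(c,uv,z):
    o,d=ray(c,uv); return o+d*(z-o[2])/d[2]
def proj(c,P):
    return cv2.projectPoints(np.array(P,float).reshape(-1,3),R.from_matrix(c['W'][:3,:3]).as_rotvec(),c['W'][:3,3],c['K'],c['D'])[0][:,0]
E
python3 - <<'E'
from h import *
t=cam('top');s=cam('side')
a=cv2.resize(t['im'][160:260,80:280],(800,400),interpolation=cv2.INTER_CUBIC)
b=cv2.resize(s['im'][150:310,230:360],(487,600),interpolation=cv2.INTER_CUBIC)
cv2.imwrite('pics/c1.png',a);cv2.imwrite('pics/c2.png',b)
for n,uv,z in [('steel',(250,222),0.01),('wood',(309,220),.01),('green',(327,198),.01),('black',(379,198),.01),('millA',(193,185),.15),('millB',(274,190),.15),('jar',(193,228),.1),('drop',(222,198),.1),('salt',(361,217),.09),('tumb',(132,233),.1),('cup',(171,204),.05)]: print(n,plane(t,uv,z).round(3))
E
```

```text
steel [0.419 0.101 0.01 ]
wood [ 0.413 -0.131  0.01 ]
green [ 0.497 -0.209  0.01 ]
black [ 0.484 -0.418  0.01 ]
millA [0.547 0.298 0.15 ]
millB [ 0.51 -0.    0.15]
jar [0.394 0.311 0.1  ]
drop [0.502 0.198 0.1  ]
salt [ 0.4   -0.322  0.09 ]
tumb [0.388 0.545 0.1  ]
cup [0.501 0.405 0.05 ]
```

View pics/c1.png

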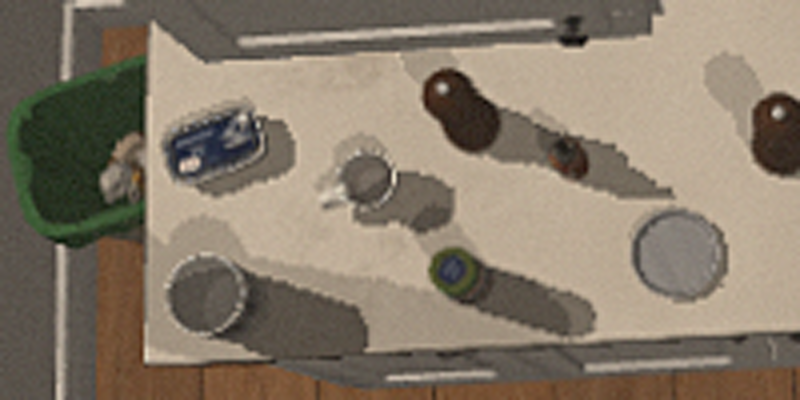

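View pics/c2.png

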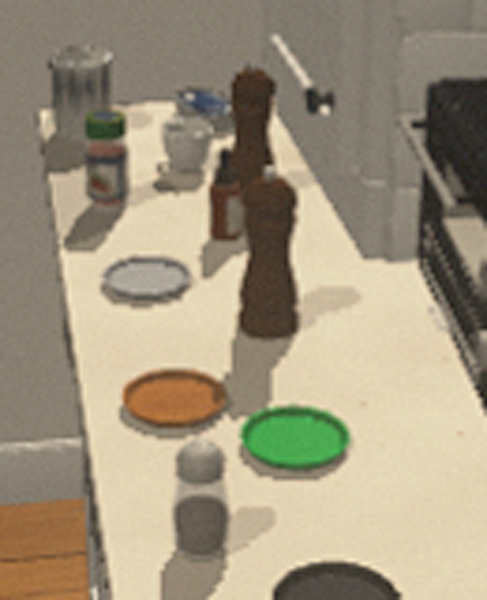

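Every seasoning stands upright. There are two pepper mill candidates: A at top (193,185) / side (297,183), about (0.55,0.30), and B at top (274,190) / side (302,218), about (0.51,0.0). B is nearer the base, so it is the one meant. The closest look-alikes for the others are:
- **Jar:** only (193,228) has the green lid.
- **Dropper:** the only amber bottle is at (222,198), close to decoy mill A.
- **Salt:** the only shaker is at (361,217). The glassware at the back (498,130) is not part of the job.

Next I'll refine the positions from both views.

```bash
python3 - <<'E'
from h import *
t=cam('top');s=cam('side')
# dishes: colour-seeded flood, ellipse centre, on rim plane
for n,ut,us in [('steel',(250,222),(269,224)),('wood',(309,220),(276,256)),('green',(327,198),(309,267)),('black',(379,198),(320,312))]:
    for c,uv in((t,ut),(s,us)):
        im=cv2.medianBlur(c['im'],3);m=np.zeros((422,562),np.uint8)
        cv2.floodFill(im,m,uv,0,(22,)*3,(22,)*3,4|(255<<8)|cv2.FLOODFILL_MASK_ONLY|cv2.FLOODFILL_FIXED_RANGE)
        cs=cv2.findContours(m[1:-1,1:-1],cv2.RETR_EXTERNAL,cv2.CHAIN_APPROX_NONE)[0];k=max(cs,key=cv2.contourArea)
        e=cv2.fitEllipse(cv2.convexHull(k));print(n,np.round(e[0],1),np.round(e[1],1),plane(c,e[0],.006)[:2].round(4))
def tri(ut,us):
    A=[];b=[]
    for c,uv in((t,ut),(s,us)):
        o,d=ray(c,uv);d/=np.linalg.norm(d);M=np.eye(3)-np.outer(d,d);A.append(M);b.append(M@o)
    return np.linalg.lstsq(np.vstack(A),np.hstack(b),rcond=None)[0].round(3)
f=lambda x,y:(80+x/4,160+y/4)
g=lambda x,y:(230+x*130/487,150+y*160/600)
for n,a,b in [('millB nut',f(778,113),g(268,172)),('millA nut',f(445,88),g(256,72)),('jar',f(453,268),g(106,116)),('drop',f(562,146),g(228,155)),('salt',(360.5,216),g(200,445)),('tumb',f(207,293),g(82,52)),('cup',f(368,178),g(188,122))]:
    print(n,tri(a,b))
E
```

```text
steel [249.6 223.5] [22.8 24.2] [0.4132 0.1035]
steel [268.4 222.6] [ 9.9 24.8] [0.4164 0.1139]
wood [308.2 220.7] [21.3 22.1] [ 0.4104 -0.128 ]
wood [275.3 256.1] [11.  24.8] [ 0.4095 -0.1296]
green [325.8 197.6] [20.8 21.6] [ 0.4991 -0.2049]
green [308.5 266.9] [12.3 25.6] [ 0.5   -0.208]
black [378.4 198.6] [20.2 21.5] [ 0.4827 -0.4161]
black [319.5 311.3] [23.6 33.9] [ 0.4839 -0.4156]
millB nut [ 0.517 -0.003  0.153]
millA nut [0.563 0.305 0.144]
jar [0.399 0.309 0.102]
drop [0.514 0.204 0.089]
salt [ 0.406 -0.322  0.083]
tumb [0.39  0.546 0.102]
cup [0.501 0.4   0.056]
```

```bash
python3 -m jog '[[[0,0,-0.05],[0,0,0.13]],[[0,0,-0.1],[0,0,0.26]],[[0,-0.05,-0.1],[0,0,0.262]],[[0,-0.1,-0.1],[0,0,0.262]]]' 1 40
```

```text
t: 0.7
tool_pos: [0.1363, 0.5076, 0.334]
tool_rot: [0.813, 3.034, 0.006]
contact_force: [0.9, -1.0, -0.3]
opening: 0.0857
grip_force: 0.0
```

```bash
python3 -m jog '[[[-0.044,-0.024,0],[0,0,-0.13]],[[-0.088,-0.048,0],[0,0,-0.26]],[[-0.131,-0.073,0],[0,0,-0.39]],[[-0.175,-0.097,0],[0,0,-0.52]],[[-0.219,-0.121,0],[0,0,-0.524]]]'
python3 -m jog '[[[-0.025,-0.042,0],[0,0,0]],[[-0.05,-0.084,0],[0,0,0]],[[-0.075,-0.126,0],[0,0,0]],[[-0.1,-0.168,0],[0,0,0]],[[-0.125,-0.21,0],[0,0,0]]]'
python3 -m jog '[[[-0.025,-0.04,0],[0,0,0]],[[-0.05,-0.08,0],[0,0,0]],[[-0.05,-0.08,0],[0,0,0]],[[-0.05,-0.08,0],[0,0,0]]]'
python3 - <<'E'
from h import *
w=cam('wrist','w1');o=ctrl.get_obs()
print(o['tool_pos'],o['tool_rot'],o['q'],w['W'])
print(proj(w,[[.51,0,.16],[.41,-.129,.006],[.414,.105,.006],[.5,-.206,.006]]))
E
```

```text
t: 1.2
tool_pos: [0.2597, 0.3006, 0.3314]
tool_rot: [-0.007, 3.141, 0.001]
contact_force: [0.9, 0.4, 0.1]
opening: 0.0856
grip_force: 0.0
t: 1.7
tool_pos: [0.3851, 0.09, 0.3317]
tool_rot: [0.0, 3.14, 0.0]
contact_force: [0.1, 0.5, 0.0]
opening: 0.0855
grip_force: 0.0
t: 2.1
tool_pos: [0.4346, 0.0111, 0.331]
tool_rot: [-0.003, -3.14, -0.001]
contact_force: [0.4, 0.4, -0.6]
opening: 0.0854
grip_force: 0.0
[0.43439915 0.01200209 0.33122852] [-5.62557054e-04 -3.14114887e+00 -6.75995898e-04] [-1.44200558e-01 -4.59173259e-01  1.88972393e+00  3.65899642e-04
  1.71154281e+00 -1.71458746e+00] [[ 3.25886058e-03  9.99994479e-01  6.49735024e-04 -1.32774016e-02]
 [ 9.48203986e-01 -3.29646786e-03  3.17644982e-01 -4.85564002e-01]
 [ 3.17645370e-01 -4.19079372e-04 -9.48209493e-01  3.36539566e-01]
 [ 0.00000000e+00  0.00000000e+00  0.00000000e+00  1.00000000e+00]]
[[268.8148192  252.70912022]
 [184.96857363 146.06457017]
 [341.2119147  148.10367532]
 [142.57548545 203.58027063]]
```

View pics/w1.png

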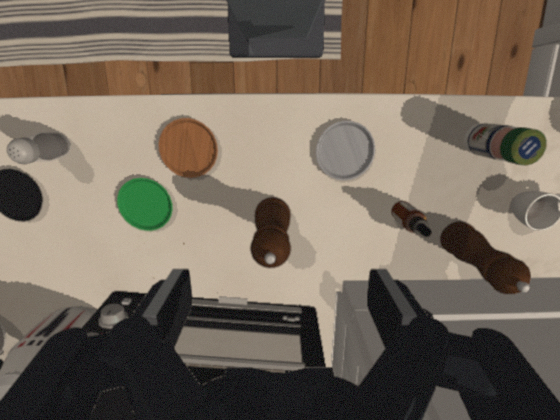

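The wrist view shows mill B's nut at (270,259) and its foot edge at (272,198). The dishes are wood (188,148), steel (345,150), green (144,204) and black (17,194). The dropper is at (412,219) and decoy mill A at (490,257). I'll refine from these.

```bash
cat >> h.py <<'E'
def blob(c,uv,tol,show=None):
    im=cv2.medianBlur(c['im'],3);m=np.zeros((422,562),np.uint8)
    cv2.floodFill(im,m,uv,0,(tol,)*3,(tol,)*3,4|(255<<8)|cv2.FLOODFILL_MASK_ONLY|cv2.FLOODFILL_FIXED_RANGE)
    return max(cv2.findContours(m[1:-1,1:-1],cv2.RETR_EXTERNAL,cv2.CHAIN_APPROX_NONE)[0],key=cv2.contourArea)
E
python3 - <<'E'
from h import *
w=cam('wrist')
for n,uv in [('wood',(188,148)),('steel',(345,150)),('green',(144,204)),('black',(17,194))]:
    k=blob(w,uv,30);e=cv2.fitEllipse(cv2.convexHull(k));print(n,np.round(e[0],1),np.round(e[1],1),plane(w,e[0],.007)[:2].round(4))
print('nut',plane(w,(270,258.5),.158),'foot near',plane(w,(272,197.5),.003), 'head', plane(w,(270,242),.133))
print('drop top',plane(w,(425,229),.1),'base near',plane(w,(397,205),.0))
print('millA nut',plane(w,(522,286),.158),'foot',plane(w,(455,226),0))
print('salt cap',plane(w,(22,150),.08),'jar lid',plane(w,(524,146),.104),'jar base edge',plane(w,(474,136),.0))
E
```

```text
wood [187.4 148.3] [56.  65.9] [ 0.4135 -0.1246]
steel [341.5 149.2] [63.2 67.2] [0.4153 0.1061]
green [143.7 203.3] [48.6 56.8] [ 0.4997 -0.2028]
black [ 14.8 193.9] [45.  57.5] [ 0.4832 -0.4132]
nut [0.51833947 0.00217345 0.158     ] foot near [0.49171982 0.00142029 0.003     ] head [0.50924747 0.00159663 0.133     ]
drop top [0.50643774 0.20418618 0.1       ] base near [0.50543575 0.20316541 0.        ]
millA nut [0.55776905 0.30652187 0.158     ] foot [0.5422935 0.3057138 0.       ]
salt cap [ 0.40393343 -0.32052462  0.08      ] jar lid [0.39714234 0.30912779 0.104     ] jar base edge [0.39528701 0.30931565 0.        ]
```

```bash
python3 -m jog '[[[-0.04,-0.011,0],[0,-0.1,0]],[[-0.088,-0.011,0.02],[0,-0.2,0]],[[-0.088,-0.011,0.06],[0,-0.2,0]],[[-0.088,-0.011,0.06],[0,-0.2,0]],[[-0.088,-0.011,0.06],[0,-0.2,0]]]' 1
python3 - <<'E'
from h import *
w=cam('wrist','w2');o=ctrl.get_obs()
print(o['tool_pos'],o['tool_rot'],o['contact_force'])
print(proj(w,[[.519,.001,.16],[.519,.001,0],[.49,0,0]]))
E
```

```text
t: 2.7
tool_pos: [0.5218, 0.0023, 0.2711]
tool_rot: [-0.003, 2.943, 0.001]
contact_force: [-0.1, -0.8, 0.1]
opening: 0.0857
grip_force: 0.0
[0.52269519 0.00187095 0.27319016] [-2.77026920e-03  2.93959280e+00 -1.35480818e-04] [-0.07182317 -0.20520482  0.67807944]
[[276.91906017 177.52612803]
 [277.61483843 126.13108665]
 [276.77890691 102.7309012 ]]
```

View pics/w2.png

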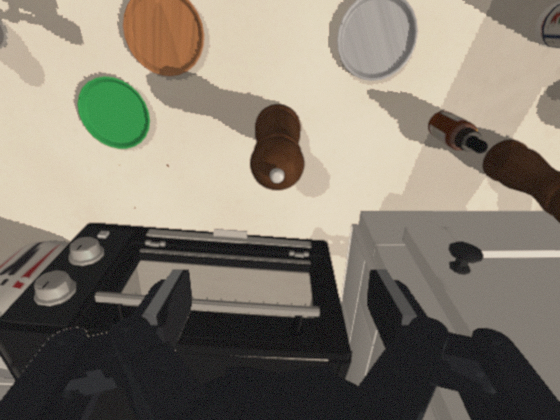

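The wrist view shows the mill exactly as predicted, nut at (277,177) and foot edge at (277,103). The pads are centred on it and the cabinet is clear on the right. I'll descend and grip.

```bash
python3 -m jog '[[[0.01,0,0.049],[0,0,0]],[[0.02,0,0.098],[0,0,0]],[[0.028,0,0.14],[0,0,0]],[[0.034,0,0.167],[0,0,0]],[[0.034,0,0.167],[0,0,0]]]' 1
python3 -m jog '[[[0,0,0],[0,0,0]],[[0,0,0],[0,0,0]],[[0,0,0],[0,0,0]],[[0,0,0],[0,0,0]],[[0,0,0],[0,0,0]]]' 0 50
python3 -m jog '[[[0,0,0],[0,0,0]],[[0,0,0],[0,0,0]],[[0,0,0],[0,0,0]],[[0,0,0],[0,0,0]],[[0,0,0],[0,0,0]]]'
```

```text
t: 3.25
tool_pos: [0.5205, 0.0016, 0.0986]
tool_rot: [-0.001, 2.947, 0.001]
contact_force: [-1.0, -0.2, 0.6]
opening: 0.0853
grip_force: 0.0
t: 3.75
tool_pos: [0.5252, 0.0006, 0.1052]
tool_rot: [-0.0, 2.935, -0.001]
contact_force: [-1.7, -0.0, 6.9]
opening: 0.047
grip_force: 50.5
t: 4.25
tool_pos: [0.5251, 0.0006, 0.1052]
tool_rot: [-0.0, 2.935, -0.001]
contact_force: [-1.7, -0.4, 6.7]
opening: 0.0475
grip_force: 50.5
```

```bash
python3 -m jog '[[[-0.004,0,-0.02],[0,0,0]],[[-0.01,0,-0.049],[0,0,0]],[[0.016,-0.032,-0.054],[0,0,0]],[[0.042,-0.064,-0.06],[0,0,0]],[[0.069,-0.096,-0.065],[0,0,0]]]'
python3 -m jog '[[[0.013,-0.016,-0.003],[0,0,0]],[[0.026,-0.032,-0.005],[0,0,0]],[[0.026,-0.032,-0.005],[0,0,0]]]'
python3 - <<'E'
from h import *
w=cam('wrist','w3');s=cam('side');t=cam('top')
cv2.imwrite('pics/s3.png',np.hstack([cv2.resize(s['im'][190:290,230:340],(440,400)),cv2.resize(t['im'][180:240,280:340],(360,360))[:360].copy() if 0 else cv2.resize(t['im'][180:240,285:339],(360,400))]))
o=ctrl.get_obs();print(o['tool_pos'],o['tool_rot'],o['opening'],o['grip_force'])
E
```

```text
t: 4.75
tool_pos: [0.4415, -0.0958, 0.1525]
tool_rot: [-0.003, 2.939, -0.002]
contact_force: [0.0, -1.0, -2.0]
opening: 0.0471
grip_force: 52.1
t: 5.05
tool_pos: [0.4146, -0.1287, 0.1515]
tool_rot: [0.004, 2.941, -0.003]
contact_force: [-0.4, -0.4, -3.2]
opening: 0.0469
grip_force: 52.3
[ 0.41583413 -0.1269017   0.15130638] [-2.66058988e-04  2.94046366e+00 -2.77359571e-04] 0.0469219776860552 52.28800715839611
```

View pics/s3.png

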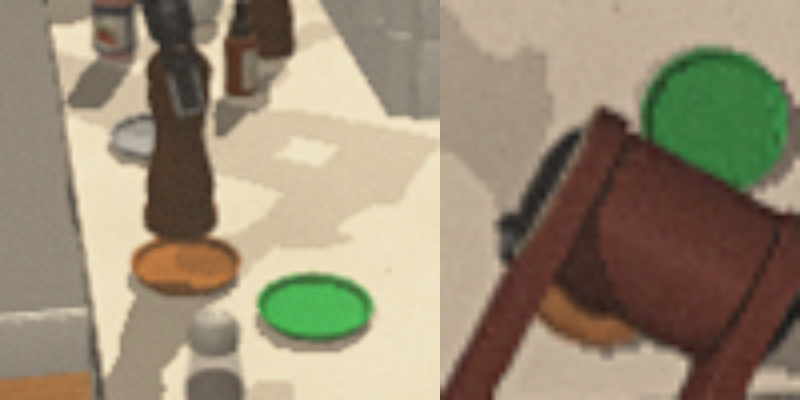

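The mill hangs upright over the wooden dish, with the foot's lower edge at crop (181,238). I'll check its foot against the dish in that same view before lowering.

```bash
python3 - <<'E'
from h import *
s=cam('side');w=cam('wrist')
for z in(.046,.05): print(proj(s,[[.412,-.127,z],[.412+.029,-.127,z],[.412-.029,-.127,z],[.412,-.127-.029,z],[.412,-.127,.01]]).round(1).tolist())
m=(cv2.cvtColor(s['im'],cv2.COLOR_BGR2GRAY)[236:254,255:295]);print(m[::1].tolist()[4:16])
E
```

```text
[[275.8, 244.6], [284.9, 243.9], [266.5, 245.4], [277.0, 249.2], [275.9, 254.5]]
[[275.8, 243.5], [284.9, 242.8], [266.5, 244.2], [277.0, 248.1], [275.9, 254.5]]
[[224, 222, 223, 221, 222, 222, 223, 222, 222, 224, 228, 202, 65, 59, 62, 59, 60, 63, 60, 60, 61, 64, 60, 62, 60, 61, 59, 65, 129, 208, 228, 221, 224, 224, 222, 223, 222, 222, 222, 221], [221, 221, 222, 222, 221, 221, 221, 222, 221, 223, 217, 155, 52, 63, 66, 63, 65, 63, 61, 61, 58, 61, 59, 65, 64, 62, 59, 56, 85, 176, 229, 223, 223, 222, 223, 220, 222, 223, 223, 221], [223, 222, 223, 222, 221, 221, 223, 223, 222, 224, 203, 93, 59, 64, 62, 59, 66, 61, 57, 57, 60, 59, 64, 57, 58, 59, 66, 61, 59, 157, 230, 222, 220, 221, 222, 221, 224, 221, 222, 222], [221, 222, 221, 221, 223, 223, 219, 222, 221, 227, 200, 80, 58, 63, 64, 62, 64, 65, 62, 61, 60, 59, 58, 59, 60, 64, 64, 65, 57, 151, 230, 221, 221, 221, 219, 221, 220, 223, 222, 223], [222, 221, 222, 221, 220, 222, 221, 223, 219, 225, 200, 70, 59, 63, 67, 64, 66, 64, 62, 61, 61, 64, 65, 63, 62, 63, 60, 64, 52, 154, 229, 222, 221, 224, 223, 221, 221, 222, 223, 219], [223, 222, 222
[... 601 characters left out ...]
4, 210, 172, 100, 67, 58, 55, 65, 57, 55, 56, 61, 62, 62, 65, 95, 154, 210, 226, 210, 209, 207, 208, 202, 187, 191, 192, 194, 194], [222, 223, 221, 222, 222, 221, 223, 221, 221, 222, 225, 227, 225, 190, 110, 79, 71, 69, 64, 71, 66, 65, 65, 64, 74, 75, 91, 131, 158, 161, 168, 195, 196, 194, 191, 192, 193, 195, 195, 196], [222, 223, 220, 222, 224, 220, 224, 222, 225, 226, 221, 195, 157, 126, 97, 80, 84, 81, 80, 87, 83, 84, 76, 69, 76, 76, 73, 69, 71, 86, 113, 143, 174, 196, 194, 192, 191, 195, 190, 192], [221, 222, 222, 221, 221, 222, 222, 223, 223, 202, 165, 120, 86, 81, 84, 97, 116, 123, 120, 117, 107, 105, 105, 102, 105, 107, 109, 86, 70, 71, 73, 81, 125, 170, 190, 197, 196, 194, 195, 196]]
```

```bash
python3 -m jog '[[[0.003,0,0.016],[0,0,0]],[[0.006,0,0.03],[0,0,0]],[[0.0082,0,0.0405],[0,0,0]],[[0.0082,0,0.0405],[0,0,0]]]'
```

```text
t: 5.7
tool_pos: [0.416, -0.1266, 0.1093]
tool_rot: [-0.002, 2.942, 0.0]
contact_force: [-0.2, -0.2, -2.2]
opening: 0.0468
grip_force: 53.2
```

```bash
python3 -m jog '[[[0,0,0],[0,0,0]],[[0,0,0],[0,0,0]],[[0,0,0],[0,0,0]],[[0,0,0],[0,0,0]],[[0,0,0],[0,0,0]]]' 1
python3 -m jog '[[[-0.006,0,-0.03],[0,0,0]],[[-0.016,0,-0.079],[0,0,0]],[[-0.026,0,-0.128],[0,0,0]],[[-0.034,0,-0.167],[0,0.1,0]],[[-0.034,0,-0.167],[0,0.2,0]]]' 1
python3 -m jog '[[[0,-0.04,0],[0,0,0]],[[0.01,-0.08,0],[0,0,0]],[[0.02,-0.12,0],[0,0,0]],[[0.02,-0.15,0],[0,0,0]],[[0.02,-0.15,0],[0,0,0]]]'
python3 - <<'E'
from h import *
w=cam('wrist','w4');t=cam('top');o=ctrl.get_obs();print(o['t'],o['tool_pos'],o['tool_rot'])
print(proj(w,[[.412,-.127,.164],[.404,-.321,.09],[.404,-.321,0],[.412,-.127,.006]]))
E
```

```text
t: 6.2
tool_pos: [0.4155, -0.1271, 0.1095]
tool_rot: [-0.0, 2.941, -0.0]
contact_force: [-0.5, 0.3, -0.3]
opening: 0.0848
grip_force: 0.0
t: 6.7
tool_pos: [0.418, -0.1286, 0.2885]
tool_rot: [0.001, 3.132, -0.011]
contact_force: [1.1, -0.0, 0.7]
opening: 0.0855
grip_force: 0.0
t: 7.2
tool_pos: [0.3949, -0.2798, 0.2794]
tool_rot: [-0.006, -3.141, 0.0]
contact_force: [0.3, 1.4, -0.6]
opening: 0.0854
grip_force: 0.0
7.3 [ 0.39540338 -0.27725145  0.27950304] [-1.74810318e-03 -3.14125276e+00 -1.39243199e-03]
[[448.33702978 220.69812108]
 [241.53474656 191.32388578]
 [249.01872091 174.22174443]
 [389.44516296 180.28978754]]
```

View pics/w4.png

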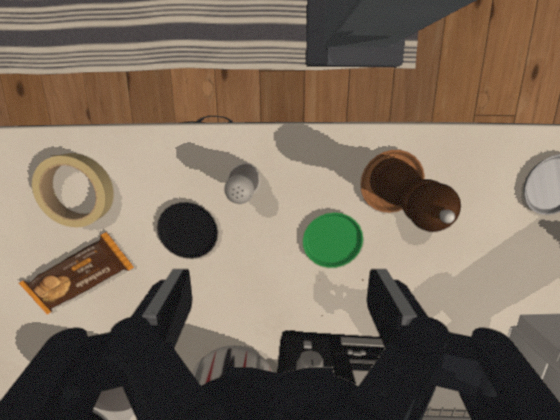

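The mill stands upright inside the wooden dish, nut at (447,216). The salt cap is at (240,188). I'll get precise salt coordinates.

```bash
python3 - <<'E'
from h import *
w=cam('wrist')
for n,uv in [('green',(332,240)),('black',(187,228))]:
    k=blob(w,uv,30);e=cv2.fitEllipse(cv2.convexHull(k));print(n,np.round(e[0],1),np.round(e[1],1),plane(w,e[0],.007)[:2].round(4))
print('mill nut',plane(w,(447,216),.162),'salt cap',plane(w,(239.5,188),.086))
print('salt foot near',plane(w,(245,164),.0))
e=cv2.resize(w['im'][155:215,215:270],None,fx=8,fy=8,interpolation=cv2.INTER_CUBIC);cv2.imwrite('pics/c4.png',e)
E
```

```text
green [329.  239.2] [53.5 57.4] [ 0.5    -0.2037]
black [184.8 229.1] [53.1 60.7] [ 0.4837 -0.4134]
mill nut [ 0.40837546 -0.12498006  0.162     ] salt cap [ 0.40190681 -0.32085306  0.086     ]
salt foot near [ 0.39042285 -0.32318249  0.        ]
```

View pics/c4.png

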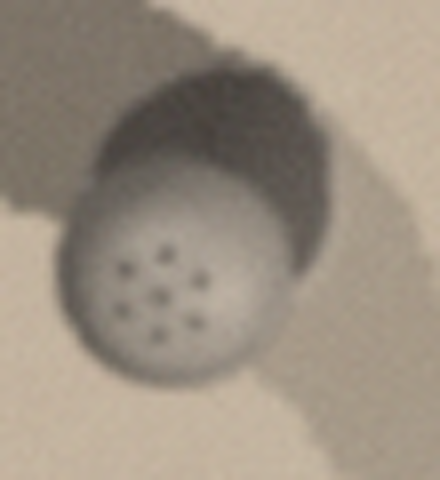

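```bash
python3 -m jog '[[[-0.006,-0.03,0.03],[0,0,0]],[[-0.0106,-0.046,0.07],[0,0,0]],[[-0.0106,-0.046,0.115],[0,0,0]],[[-0.0106,-0.046,0.15],[0,0,0]],[[-0.0106,-0.046,0.15],[0,0,0]]]' 1
python3 - <<'E'
from h import *
o=ctrl.get_obs();w=cam('wrist','w5');o2=ctrl.get_obs();print(o['tool_pos'],o2['tool_pos'],o2['tool_rot']);print(proj(w,[[.406,-.3235,.09],[.384,-.3235,0]]))
cv2.imwrite('pics/w5.png',w['im'][:300,140:420])
E
```

```text
t: 7.85
tool_pos: [0.4036, -0.3188, 0.1237]
tool_rot: [0.003, -3.134, -0.014]
contact_force: [-0.2, 1.0, -0.2]
opening: 0.0858
grip_force: 0.0
[ 0.40358765 -0.31876337  0.12366056] [ 0.40521259 -0.32058351  0.12738619] [ 2.72543816e-03 -3.13775182e+00 -6.76494917e-03]
[[270.21311749 246.71533575]
 [271.88025576 180.2425282 ]]
```

View pics/w5.png

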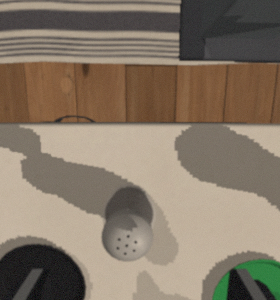

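The cap is centred at full-image (266,243), about 2 mm off the prediction. I'll descend and grip.

```bash
python3 -m jog '[[[0,-0.002,0.04],[0,0,0]],[[0,-0.002,0.075],[0,0,0]],[[0,-0.002,0.093],[0,0,0]],[[0,-0.002,0.093],[0,0,0]],[[0,-0.002,0.093],[0,0,0]]]' 1
python3 -m jog '[[[0,0,0],[0,0,0]],[[0,0,0],[0,0,0]],[[0,0,0],[0,0,0]],[[0,0,0],[0,0,0]],[[0,0,0],[0,0,0]]]' 0 40
python3 -m jog '[[[0,0,0],[0,0,0]],[[0,0,0],[0,0,0]],[[0,0,0],[0,0,0]],[[0,0,0],[0,0,0]],[[0,0,0],[0,0,0]]]' 0 40
python3 -m jog '[[[0,0,-0.03],[0,0,0]],[[0,0,-0.075],[0,0,0]],[[0,0,-0.12],[0,0,0]],[[0,0,-0.165],[0,0,0]],[[0,0,-0.205],[0,0,0]]]'
```

```text
t: 8.4
tool_pos: [0.4079, -0.3262, 0.0396]
tool_rot: [-0.002, 3.139, -0.005]
contact_force: [-0.1, -0.2, 0.4]
opening: 0.0856
grip_force: 0.0
t: 8.9
tool_pos: [0.4069, -0.3258, 0.0384]
tool_rot: [-0.0, 3.14, -0.002]
contact_force: [-0.8, 0.7, 6.1]
opening: 0.037
grip_force: 39.6
t: 9.4
tool_pos: [0.4069, -0.3258, 0.0384]
tool_rot: [-0.0, 3.14, -0.002]
contact_force: [-0.9, 1.9, 6.2]
opening: 0.0369
grip_force: 39.6
t: 9.9
tool_pos: [0.4061, -0.325, 0.2442]
tool_rot: [-0.0, 3.141, -0.002]
contact_force: [0.7, -0.4, -0.7]
opening: 0.0363
grip_force: 40.3
```

```bash
python3 -m jog '[[[0,0.045,0],[0,0,0]],[[0,0.09,0],[0,0,0]],[[0,0.135,0],[0,0,0]],[[0,0.18,0],[0,0,0]],[[0,0.225,0],[0,0,0]]]'
python3 -m jog '[[[-0.005,0.05,0],[0,0,0]],[[-0.01,0.1,0],[0,0,0]],[[-0.01,0.15,0],[0,0,0]],[[-0.01,0.19,0],[0,0,0]],[[-0.01,0.206,0],[0,0,0]]]'
python3 -m jog '[[[0,0,0.05],[0,0,0]],[[0,0,0.1],[0,0,0]],[[0,0,0.15],[0,0,0]],[[0,0,0.16],[0,0,0]],[[0,0,0.16],[0,0,0]]]'
python3 - <<'E'
from h import *
o=ctrl.get_obs();print(o['tool_pos'])
s=cam('side');w=cam('wrist')
a=cv2.resize(s['im'][150:250,220:330],(440,400),interpolation=cv2.INTER_CUBIC);b=cv2.resize(w['im'][:300,130:430],(400,400));cv2.imwrite('pics/s5.png',np.hstack([a,b]))
print(proj(s,[[.415,.106,.045],[.415,.106,.007],[.437,.106,.045],[.393,.106,.045],[.415,.084,.045]]).round(1).tolist())
E
```

```text
t: 10.4
tool_pos: [0.4056, -0.0984, 0.2416]
tool_rot: [0.001, 3.141, 0.0]
contact_force: [1.2, 0.1, -1.0]
opening: 0.0367
grip_force: 40.3
t: 10.9
tool_pos: [0.4153, 0.109, 0.2416]
tool_rot: [0.007, -3.141, -0.001]
contact_force: [-0.2, -1.3, -1.4]
opening: 0.0365
grip_force: 40.3
t: 11.4
tool_pos: [0.4145, 0.1058, 0.0802]
tool_rot: [0.0, -3.137, 0.001]
contact_force: [0.4, 0.2, -0.7]
opening: 0.037
grip_force: 40.4
[0.4145011  0.10579729 0.08017042]
[[268.0, 214.0], [268.3, 223.3], [274.0, 213.6], [262.1, 214.4], [268.7, 216.5]]
```

View pics/s5.png

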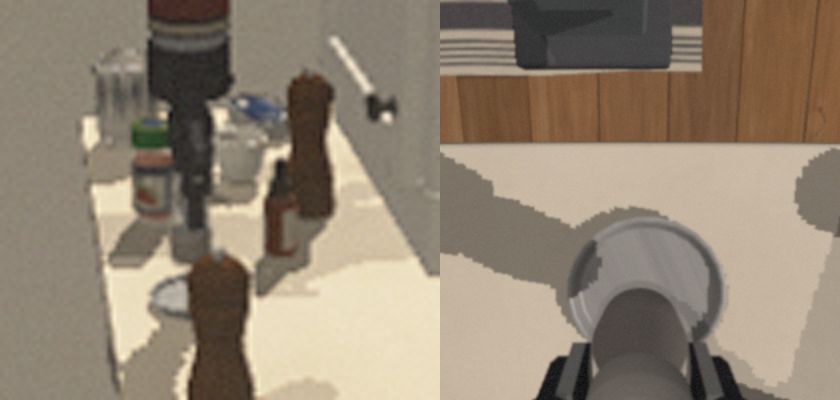

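The salt hangs upright over the steel dish, foot at side column 267.5 against a dish column of 268. I'll lower it and release.

```bash
python3 -m jog '[[[0,0,0.02],[0,0,0]],[[0,0,0.033],[0,0,0]],[[0,0,0.0375],[0,0,0]],[[0,0,0.0375],[0,0,0]],[[0,0,0.0375],[0,0,0]]]'
python3 -m jog '[[[0,0,0],[0,0,0]],[[0,0,0],[0,0,0]],[[0,0,0],[0,0,0]],[[0,0,0],[0,0,0]],[[0,0,0],[0,0,0]]]' 1
python3 -m jog '[[[0,0,-0.04],[0,0,0]],[[0,0,-0.09],[0,0,0]],[[0,0,-0.14],[0,0,0]],[[0,0,-0.19],[0,0,0]],[[0,0,-0.225],[0,0,0]]]' 1
python3 -m jog '[[[0,0.05,0],[0,0,0]],[[0,0.1,0],[0,0,0]],[[0.02,0.12,0],[0,0,0]],[[0.02,0.12,0],[0,0,0]],[[0.02,0.12,0],[0,0,0]]]' 1
python3 - <<'E'
from h import *
o=ctrl.get_obs();print(o['tool_pos'],o['tool_rot'])
w=cam('wrist','w6')
print(proj(w,[[.415,.106,.094],[.398,.309,.106],[.507,.204,.102],[.56,.306,.16]]).round(1).tolist())
E
```

```text
t: 12.0
tool_pos: [0.4168, 0.106, 0.0452]
tool_rot: [-0.0, 3.14, 0.0]
contact_force: [-0.3, 0.4, -1.3]
opening: 0.0367
grip_force: 40.4
t: 12.5
tool_pos: [0.4163, 0.106, 0.0444]
tool_rot: [-0.0, 3.141, 0.0]
contact_force: [0.5, 0.0, -1.3]
opening: 0.0855
grip_force: 0.0
t: 13.0
tool_pos: [0.4168, 0.106, 0.2735]
tool_rot: [-0.0, 3.137, 0.001]
contact_force: [0.4, -0.7, -0.7]
opening: 0.0854
grip_force: 0.0
t: 13.5
tool_pos: [0.3959, 0.2261, 0.2691]
tool_rot: [-0.003, 3.141, -0.001]
contact_force: [0.6, -0.1, -0.6]
opening: 0.085
grip_force: 0.0
[0.39591314 0.226138   0.26912759] [-2.52575701e-03  3.14142617e+00 -7.06956662e-04]
[[167.5, 203.4], [359.6, 191.3], [259.3, 282.0], [355.7, 356.5]]
```

View pics/w6.png

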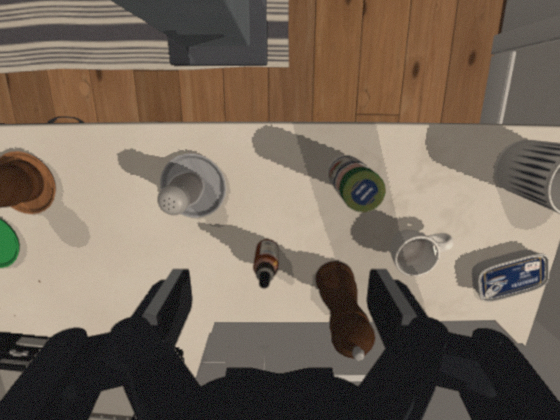

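The salt stands in the steel dish, cap at (172,201). The jar lid is at (362,188), the dropper top at (264,281) and decoy mill A's nut at (358,353).

```bash
python3 - <<'E'
from h import *
w=cam('wrist');o=ctrl.get_obs();print(o['tool_pos'])
k=blob(w,(192,170),30);print('jar lid label',plane(w,(366,191),.106),'lid outline',plane(w,(362.5,187.5),.1),'foot near',plane(w,(347,157),0.0))
e=cv2.fitEllipse(cv2.convexHull(blob(w,(205,195),25)));print('steel',e,plane(w,(192,186),.007),'salt cap',plane(w,(172,203),.094))
print('drop top',plane(w,(264,281),.102),'foot near',plane(w,(266,240),0),'millA',plane(w,(358,353),.16),'millA foot near',plane(w,(334,261),0))
E
```

```text
[0.39637962 0.22537611 0.26918618]
jar lid label [0.39814944 0.31513302 0.106     ] lid outline [0.39601919 0.3128872  0.1       ] foot near [0.38020614 0.3165023  0.        ]
steel ((172.7770538330078, 177.74417114257812), (68.13139343261719, 112.49610900878906), 112.19873809814453) [0.417973   0.10863143 0.007     ] salt cap [0.41464437 0.11049834 0.094     ]
drop top [0.50594795 0.20875853 0.102     ] foot near [0.50059015 0.20704477 0.        ] millA [0.55579429 0.3072505  0.16      ] millA foot near [0.5349007  0.30780652 0.        ]
```

```bash
python3 -m jog '[[[-0.004,0.048,0],[0,0,0]],[[-0.004,0.088,0.025],[0,0,0]],[[-0.004,0.088,0.07],[0,0,0]],[[-0.004,0.088,0.11],[0,0,0]],[[-0.004,0.088,0.11],[0,0,0]]]' 1
python3 -m jog '[[[0,0,0.045],[0,0,0]],[[0,0,0.085],[0,0,0]],[[0,0,0.113],[0,0,0]],[[0,0,0.113],[0,0,0]],[[0,0,0.113],[0,0,0]]]' 1
python3 -m jog '[[[0,0,0],[0,0,0]],[[0,0,0],[0,0,0]],[[0,0,0],[0,0,0]],[[0,0,0],[0,0,0]],[[0,0,0],[0,0,0]]]' 0 40
python3 -m jog '[[[0,0,0],[0,0,0]],[[0,0,0],[0,0,0]],[[0,0,0],[0,0,0]],[[0,0,0],[0,0,0]],[[0,0,0],[0,0,0]]]' 0 40
```

```text
t: 14.1
tool_pos: [0.3967, 0.311, 0.1524]
tool_rot: [-0.002, -3.13, 0.01]
contact_force: [-0.4, -0.8, 0.1]
opening: 0.0851
grip_force: 0.0
t: 14.6
tool_pos: [0.4017, 0.3141, 0.0483]
tool_rot: [0.002, 3.14, 0.002]
contact_force: [-0.3, -0.8, 0.6]
opening: 0.0855
grip_force: 0.0
t: 15.1
tool_pos: [0.4019, 0.3144, 0.0486]
tool_rot: [-0.001, 3.138, 0.001]
contact_force: [0.2, -2.0, 5.8]
opening: 0.045
grip_force: 34.8
t: 15.6
tool_pos: [0.4019, 0.3144, 0.0487]
tool_rot: [-0.001, 3.138, 0.001]
contact_force: [-0.9, -2.9, 6.5]
opening: 0.0449
grip_force: 34.8
```

```bash
python3 -m jog '[[[0,0,-0.03],[0,0,0]],[[0,0,-0.075],[0,0,0]],[[0,0,-0.12],[0,0,0]],[[0,0,-0.165],[0,0,0]],[[0,0,-0.21],[0,0,0]]]'
python3 -m jog '[[[0,-0.045,0],[0,0,0]],[[0,-0.09,0],[0,0,0]],[[0,-0.135,0],[0,0,0]],[[0,-0.18,0],[0,0,0]],[[0,-0.225,0],[0,0,0]]]'
python3 -m jog '[[[0,-0.045,0],[0,0,0]],[[-0.02,-0.088,0],[0,0,0]],[[-0.04,-0.13,0],[0,0,0]],[[-0.06,-0.172,0],[0,0,0]],[[-0.08,-0.214,0],[0,0,0]]]'
python3 -m jog '[[[-0.01,-0.04,0],[0,0,0]],[[-0.02,-0.079,0],[0,0,0]],[[-0.02,-0.079,0.05],[0,0,0]],[[-0.02,-0.079,0.1],[0,0,0]],[[-0.02,-0.079,0.15],[0,0,0]]]'
python3 - <<'E'
from h import *
o=ctrl.get_obs();print(o['tool_pos'],o['contact_force'],o['opening'])
o=ctrl.get_obs()
s=cam('side');w=cam('wrist');o=ctrl.get_obs();print(o['tool_pos'])
a=cv2.resize(s['im'][180:280,260:360],(400,400),interpolation=cv2.INTER_CUBIC);b=cv2.resize(w['im'][:300,130:430],(400,400));cv2.imwrite('pics/s7.png',np.hstack([a,b]))
z=o['tool_pos'][2]-.0487
print(z,proj(s,[[.5,-.205,z],[.5,-.205,.007],[.523,-.205,z],[.477,-.205,z],[.5,-.228,z]]).round(1).tolist())
E
```

```text
t: 16.1
tool_pos: [0.3996, 0.3138, 0.2585]
tool_rot: [-0.001, 3.141, 0.001]
contact_force: [1.4, 0.6, -1.5]
opening: 0.0448
grip_force: 35.1
t: 16.6
tool_pos: [0.3996, 0.0875, 0.2566]
tool_rot: [-0.002, 3.14, -0.0]
contact_force: [0.2, -0.4, -1.9]
opening: 0.0448
grip_force: 35.2
t: 17.1
tool_pos: [0.4805, -0.127, 0.2567]
tool_rot: [0.001, 3.14, -0.0]
contact_force: [1.3, 0.7, -0.5]
opening: 0.0451
grip_force: 35.2
t: 17.6
tool_pos: [0.5004, -0.2046, 0.1054]
tool_rot: [0.001, 3.14, -0.001]
contact_force: [0.8, -0.1, -2.8]
opening: 0.045
grip_force: 35.2
[ 0.50037985 -0.20459163  0.10537204] [ 0.7718919  -0.05664152 -2.79629517] 0.04495638404889939
[ 0.49439936 -0.2008057   0.09786283]
0.04916282800909332 [[308.6, 254.0], [308.3, 266.1], [316.1, 253.4], [301.0, 254.7], [310.3, 258.0]]
```

View pics/s7.png

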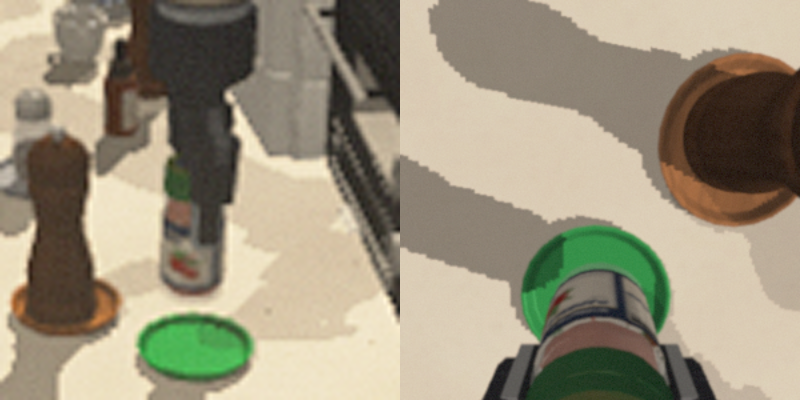

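```bash
python3 - <<'E'
from h import *
for i in range(2):
    s=cam('side');o=ctrl.get_obs();print(o['t'],o['tool_pos'],o['contact_force'])
z=o['tool_pos'][2]-.0487
P=[[.5+.0225*np.cos(a),-.205+.0225*np.sin(a),z] for a in np.linspace(0,6.28,60)];q=proj(s,P);print(z,q.min(0),q.max(0))
g=cv2.cvtColor(s['im'],cv2.COLOR_BGR2GRAY);print(g[245:262,308].tolist(),g[247,296:322].tolist())
w=cam('wrist');e=cv2.fitEllipse(cv2.convexHull(blob(w,(280,190),40)));print(e)
E
```

```text
17.75 [ 0.49733552 -0.20235011  0.10265404] [-0.08981878  0.67388159 -0.27369075]
17.8 [ 0.49991938 -0.20376516  0.10646733] [-0.16273579 -0.23779898 -1.01486377]
0.05776732824232817 [301.07991828 247.74120028] [316.26452402 255.45032533]
[127, 119, 119, 118, 113, 128, 123, 81, 86, 129, 178, 209, 207, 143, 93, 87, 112] [195, 198, 171, 119, 138, 115, 78, 75, 84, 93, 105, 113, 119, 134, 131, 110, 92, 97, 149, 214, 231, 226, 227, 228, 228, 226]
((280.3539123535156, 208.38128662109375), (101.4970932006836, 107.10372924804688), 91.96597290039062)
```

The jar's foot spans side columns 300–315 against a prediction of 301–316. It is centred on the green dish to about 2 mm. Lowering.

```bash
python3 -m jog '[[[-0.002,0,0.025],[0,0,0]],[[-0.002,0,0.042],[0,0,0]],[[-0.002,0,0.051],[0,0,0]],[[-0.002,0,0.051],[0,0,0]],[[-0.002,0,0.051],[0,0,0]]]'
```

```text
t: 18.35
tool_pos: [0.5037, -0.2048, 0.0576]
tool_rot: [-0.001, 3.138, -0.003]
contact_force: [-0.3, -0.4, -0.3]
opening: 0.0449
grip_force: 35.2
```

```bash
python3 -m jog '[[[0,0,0.002],[0,0,0]],[[0,0,0.003],[0,0,0]],[[0,0,0.003],[0,0,0]],[[0,0,0.003],[0,0,0]],[[0,0,0.003],[0,0,0]]]'
```

```text
t: 18.85
tool_pos: [0.5026, -0.2042, 0.0528]
tool_rot: [-0.0, 3.141, -0.001]
contact_force: [0.1, 0.0, 1.7]
opening: 0.0452
grip_force: 35.4
```

```bash
python3 -m jog '[[[0,0,0],[0,0,0]],[[0,0,0],[0,0,0]],[[0,0,0],[0,0,0]],[[0,0,0],[0,0,0]],[[0,0,0],[0,0,0]]]' 1
python3 -m jog '[[[0,0,-0.04],[0,0,0]],[[0,0,-0.09],[0,0,0]],[[0,0,-0.14],[0,0,0]],[[0,0,-0.185],[0,0,0]],[[0,0,-0.22],[0,0,0]]]' 1
python3 -m jog '[[[0.02,0.04,0],[0,0,0]],[[0.04,0.08,0],[0,0,0]],[[0.06,0.12,0],[0,0,0]],[[0.075,0.16,0],[0,0,0]],[[0.08,0.2,0],[0,0,0]]]' 1
python3 -m jog '[[[0,0.045,0],[0,0,0]],[[0,0.09,0],[0,0,0]],[[0,0.13,0],[0,0,0]],[[0,0.17,0],[0,0,0]],[[0,0.17,0],[0,0,0]]]' 1
python3 -m jog '[[[0,0,0],[0,0,0]],[[0,0,0],[0,0,0]],[[0,0,0],[0,0,0]]]' 1
python3 - <<'E'
from h import *
o=ctrl.get_obs();print(o['tool_pos'],o['tool_rot'])
w=cam('wrist','w8');s=cam('side')
print(proj(w,[[.507,.206,.102],[.507,.206,0],[.558,.307,.16]]).round(1).tolist())
a=cv2.resize(s['im'][190:290,250:350],(400,400),interpolation=cv2.INTER_CUBIC);b=cv2.resize(w['im'][160:360,200:400],(400,400));cv2.imwrite('pics/s8.png',np.hstack([a,b]))
E
```

```text
t: 19.35
tool_pos: [0.5021, -0.204, 0.0522]
tool_rot: [0.0, -3.141, -0.0]
contact_force: [-0.7, -0.4, -0.5]
opening: 0.0853
grip_force: 0.0
t: 19.85
tool_pos: [0.5027, -0.2043, 0.2761]
tool_rot: [-0.0, 3.138, -0.003]
contact_force: [0.4, 0.0, 0.4]
opening: 0.0853
grip_force: 0.0
t: 20.35
tool_pos: [0.421, -0.0028, 0.2724]
tool_rot: [0.001, 3.141, -0.0]
contact_force: [0.4, -0.4, -0.9]
opening: 0.0854
grip_force: 0.0
t: 20.85
tool_pos: [0.4213, 0.1696, 0.2722]
tool_rot: [0.01, -3.141, -0.002]
contact_force: [-0.3, -0.1, -0.5]
opening: 0.0854
grip_force: 0.0
t: 21.15
tool_pos: [0.4223, 0.1649, 0.2722]
tool_rot: [0.003, 3.141, -0.0]
contact_force: [-1.3, -0.6, 0.6]
opening: 0.0851
grip_force: 0.0
[0.42230569 0.16491457 0.27223231] [ 2.84334216e-03  3.14146347e+00 -2.58860136e-04]
[[315.2, 260.1], [307.4, 226.5], [418.7, 331.2]]
```

View pics/s8.png

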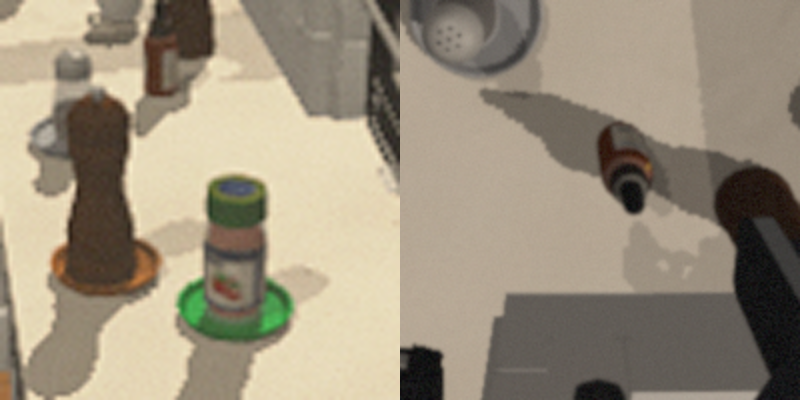

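The jar stands upright in the green dish. In the wrist view the dropper's tip is at (317.5,264) and its foot near-edge at (307.5,222). I'll compute the position numerically from here, since the picture budget is used up.

```bash
python3 - <<'E'
from h import *
w=cam('wrist');o=ctrl.get_obs();print(o['tool_pos'])
print('tip',plane(w,(317.5,262),.102),'foot near',plane(w,(307.5,222),0))
for c in [(.507,.207),(.503,.207),(.505,.208)]:
    P=[[c[0]+.0165*np.cos(a),c[1]+.0165*np.sin(a),z] for a in np.linspace(0,6.28,40) for z in (0,.068)];q=proj(w,P)
    print(c,q.min(0).round(1),q.max(0).round(1))
hsv=cv2.cvtColor(w['im'],cv2.COLOR_BGR2HSV);m=((hsv[...,1]>110)|(hsv[...,2]<60)).astype(np.uint8)*255
m[:, :290]=0;m[:,340:]=0;m[:210]=0;m[275:]=0
n,l,st,ce=cv2.connectedComponentsWithStats(m);print(st[1:],ce[1:])
E
```

```text
[0.42232882 0.16509539 0.27227249]
tip [0.50944898 0.20870649 0.102     ] foot near [0.5000616  0.20597754 0.        ]
(0.507, 0.207) [296.6 215.8] [326.3 259. ]
(0.503, 0.207) [296.7 213.1] [326.5 256.1]
(0.505, 0.208) [297.4 214.4] [327.2 257.5]
[[299 223  27  43 522]
 [310 240   1   1   1]
 [302 249   1   1   1]
 [324 252   1   1   1]] [[311.348659 245.348659]
 [310.       240.      ]
 [302.       249.      ]
 [324.       252.      ]]
```

```bash
python3 - <<'E'
from h import *
s=cam('side')
hsv=cv2.cvtColor(s['im'],cv2.COLOR_BGR2HSV)
print(s['im'][206,280:300].tolist())
for x in(.505,.509,.513,.517): print(x,proj(s,[[x,.207,.03],[x,.207,.0],[x-.0165,.207,.03],[x+.0165,.207,.03]])[:,0].round(1))
E
```

```text
[[156, 183, 200], [156, 183, 202], [153, 180, 197], [152, 181, 197], [153, 182, 201], [139, 168, 182], [89, 106, 123], [39, 54, 81], [38, 53, 86], [32, 50, 78], [63, 76, 95], [98, 114, 123], [97, 112, 120], [89, 104, 114], [101, 121, 132], [115, 134, 150], [119, 134, 148], [115, 135, 149], [115, 133, 148], [115, 134, 148]]
0.505 [287.7 287.8 283.6 291.9]
0.509 [288.7 288.7 284.6 292.8]
0.513 [289.7 289.7 285.6 293.8]
0.517 [290.7 290.7 286.6 294.8]
```

```bash
python3 -m jog '[[[-0.03,0.02,0],[0,-0.05,0]],[[-0.065,0.042,0],[0,-0.1,0]],[[-0.093,0.0425,0.03],[0,-0.15,0]],[[-0.093,0.0425,0.075],[0,-0.15,0]],[[-0.093,0.0425,0.12],[0,-0.15,0]]]' 1
python3 -m jog '[[[0,0,0],[0,0,0]],[[0,0,0],[0,0,0]],[[0,0,0],[0,0,0]]]' 1
python3 - <<'E'
from h import *
w=cam('wrist')
print(proj(w,[[.513,.2075,.102],[.513-.0165,.2075,0],[.513,.2075,.0]]).round(1).tolist())
hsv=cv2.cvtColor(w['im'],cv2.COLOR_BGR2HSV);m=((hsv[...,1]>110)|(hsv[...,2]<60)).astype(np.uint8)*255
m[:, :225]=0;m[:,340:]=0;m[:60]=0;m[300:]=0
n,l,st,ce=cv2.connectedComponentsWithStats(m)
for i in range(1,n):
    if st[i,4]>80: print(st[i],ce[i])
cv2.imwrite('pics/w9.png',w['im'])
E
```

```text
t: 21.85
tool_pos: [0.5162, 0.2083, 0.1518]
tool_rot: [0.001, 2.989, 0.001]
contact_force: [0.7, -0.2, -1.1]
opening: 0.0855
grip_force: 0.0
t: 22.15
tool_pos: [0.5171, 0.2088, 0.1559]
tool_rot: [0.0, 2.986, 0.002]
contact_force: [-0.0, -1.0, 0.1]
opening: 0.0855
grip_force: 0.0
[[276.2, 214.1], [276.9, 146.8], [276.9, 163.6]]
[259 153  40  49 704] [277.49005682 176.66051136]
[268 190  20  27 425] [277.81882353 202.71764706]
```

```bash
python3 -m jog '[[[0.007,0,0.045],[0,0,0]],[[0.013,0,0.085],[0,0,0]],[[0.017,0,0.112],[0,0,0]],[[0.017,0,0.112],[0,0,0]],[[0.017,0,0.112],[0,0,0]]]' 1
python3 -m jog '[[[0,0,0],[0,0,0]],[[0,0,0],[0,0,0]],[[0,0,0],[0,0,0]],[[0,0,0],[0,0,0]],[[0,0,0],[0,0,0]]]' 0 35
python3 -m jog '[[[0,0,0],[0,0,0]],[[0,0,0],[0,0,0]],[[0,0,0],[0,0,0]],[[0,0,0],[0,0,0]],[[0,0,0],[0,0,0]]]' 0 35
```

```text
t: 22.7
tool_pos: [0.5167, 0.2089, 0.0413]
tool_rot: [-0.0, 2.988, 0.001]
contact_force: [-0.4, -0.4, 0.4]
opening: 0.0854
grip_force: 0.0
t: 23.2
tool_pos: [0.516, 0.2087, 0.0404]
tool_rot: [-0.0, 2.99, 0.001]
contact_force: [-1.7, -0.7, 6.4]
opening: 0.0309
grip_force: 34.8
t: 23.7
tool_pos: [0.516, 0.2087, 0.0404]
tool_rot: [-0.0, 2.99, 0.001]
contact_force: [-2.0, -2.0, 6.2]
opening: 0.0309
grip_force: 34.8
```

```bash
python3 -m jog '[[[-0.004,0,-0.025],[0,0,0]],[[-0.01,0,-0.065],[0,0,0]],[[-0.016,0,-0.105],[0,0,0]],[[-0.022,0,-0.145],[0,0,0]],[[-0.027,0,-0.178],[0,0,0]]]'
python3 -m jog '[[[0.014,-0.04,-0.002],[0,0,0]],[[0.028,-0.08,-0.004],[0,0,0]],[[0.028,-0.125,-0.004],[0,0,0]],[[0.028,-0.17,-0.004],[0,0,0]],[[0.028,-0.215,-0.004],[0,0,0]]]'
python3 -m jog '[[[0,-0.045,0],[0,0,0]],[[0,-0.09,0],[0,0,0]],[[0,-0.135,0],[0,0,0]],[[0,-0.18,0],[0,0,0]],[[0,-0.225,0],[0,0,0]]]'
python3 -m jog '[[[0,-0.045,0],[0,0,0]],[[0,-0.09,0],[0,0,0]],[[0,-0.135,0],[0,0,0]],[[0,-0.17,0],[0,0,0]],[[0,-0.183,0],[0,0,0]]]'
python3 -m jog '[[[0.006,0,0.04],[0,0,0]],[[0.013,0,0.09],[0,0,0]],[[0.02,0,0.135],[0,0,0]],[[0.02,0,0.135],[0,0,0]],[[0.02,0,0.135],[0,0,0]]]'
python3 -m jog '[[[0,0,0],[0,0,0]],[[0,0,0],[0,0,0]],[[0,0,0],[0,0,0]]]'
python3 - <<'E'
from h import *
s=cam('side');o=ctrl.get_obs();print(o['t'],o['tool_pos'],o['contact_force'],o['opening'])
z=o['tool_pos'][2]-.0404;print('z',z)
P=[[.4835+.0165*np.cos(a),-.4145+.0165*np.sin(a),z] for a in np.linspace(0,6.28,60)];q=proj(s,P);print(q.min(0),q.max(0))
hsv=cv2.cvtColor(s['im'],cv2.COLOR_BGR2HSV);v0=int(q.min(0)[1])-4
for v in range(v0-6,v0+20,2): print(v,hsv[v,305:336].tolist() if 0 else s['im'][v,306:336].sum(1).tolist())
cv2.imwrite('pics/s9.png',s['im'])
E
```

```text
t: 24.2
tool_pos: [0.5152, 0.2086, 0.2212]
tool_rot: [-0.0, 2.99, 0.001]
contact_force: [0.1, -0.4, -0.5]
opening: 0.0305
grip_force: 35.1
t: 24.7
tool_pos: [0.4862, -0.0079, 0.2184]
tool_rot: [-0.001, 2.992, 0.0]
contact_force: [1.1, -0.9, -0.8]
opening: 0.0308
grip_force: 35.2
t: 25.2
tool_pos: [0.4863, -0.2333, 0.2183]
tool_rot: [0.0, 2.992, 0.001]
contact_force: [-0.3, 0.7, -0.8]
opening: 0.0309
grip_force: 35.2
t: 25.7
tool_pos: [0.4861, -0.4173, 0.2178]
tool_rot: [0.004, 2.993, 0.0]
contact_force: [0.1, 0.5, -0.8]
opening: 0.0307
grip_force: 35.2
t: 26.2
tool_pos: [0.4872, -0.4135, 0.0819]
tool_rot: [-0.001, 2.993, 0.003]
contact_force: [0.7, -0.8, 0.3]
opening: 0.0303
grip_force: 35.2
t: 26.5
tool_pos: [0.4886, -0.4158, 0.0854]
tool_rot: [-0.001, 2.988, -0.005]
contact_force: [-0.6, -0.4, -1.2]
opening: 0.0306
grip_force: 35.2
26.55 [ 0.48828148 -0.41549064  0.08471353] [ 0.531616   -0.20573279 -0.77263565] 0.030951543646249097
z 0.04431353400465692
[313.1648451  294.83199603] [326.428594   303.00850975]
284 [442, 428, 440, 440, 438, 412, 567, 691, 604, 345, 213, 197, 221, 283
[... 1241 characters left out ...]
 205, 201, 255, 336, 362, 309, 222, 445, 658, 691, 683, 633, 583, 589, 600, 592]
302 [625, 402, 272, 201, 169, 173, 174, 173, 187, 181, 189, 206, 204, 217, 201, 210, 212, 204, 217, 196, 181, 175, 193, 281, 425, 569, 612, 599, 585, 596]
304 [198, 173, 183, 186, 192, 220, 248, 255, 245, 249, 245, 252, 240, 253, 246, 255, 242, 258, 251, 239, 209, 174, 178, 189, 175, 170, 244, 413, 559, 613]
306 [182, 199, 224, 233, 252, 248, 242, 251, 241, 249, 245, 253, 252, 242, 255, 250, 242, 244, 233, 239, 242, 247, 246, 223, 198, 183, 188, 163, 183, 507]
308 [211, 236, 248, 241, 262, 247, 244, 247, 244, 240, 247, 252, 239, 253, 245, 247, 240, 236, 233, 241, 247, 239, 246, 247, 241, 257, 222, 181, 162, 170]
```

```bash
python3 -m jog '[[[0.005,0,0.018],[0,0,0]],[[0.008,0,0.032],[0,0,0]],[[0.0092,0,0.038],[0,0,0]],[[0.0092,0,0.038],[0,0,0]],[[0.0092,0,0.038],[0,0,0]]]'
python3 -m jog '[[[0,0,0],[0,0,0]],[[0,0,0],[0,0,0]],[[0,0,0],[0,0,0]],[[0,0,0],[0,0,0]]]'
```

```text
t: 27.05
tool_pos: [0.4844, -0.4149, 0.0442]
tool_rot: [-0.0, 2.991, -0.001]
contact_force: [-2.1, 1.3, 4.4]
opening: 0.0307
grip_force: 35.7
t: 27.45
tool_pos: [0.4844, -0.4149, 0.0442]
tool_rot: [-0.0, 2.991, -0.001]
contact_force: [-1.2, 1.1, 5.9]
opening: 0.0308
grip_force: 35.8
```

On the dish (5 N). Release, rise, and check all four from the wrist camera.

```bash
python3 -m jog '[[[0,0,0],[0,0,0]],[[0,0,0],[0,0,0]],[[0,0,0],[0,0,0]],[[0,0,0],[0,0,0]],[[0,0,0],[0,0,0]]]' 1
python3 -m jog '[[[-0.005,0,-0.03],[0,0,0]],[[-0.012,0,-0.078],[0,0,0]],[[-0.019,0,-0.126],[0,0,0]],[[-0.026,0,-0.175],[0,0,0]],[[-0.033,0,-0.22],[0,0.14,0]]]' 1
python3 -m jog '[[[0.04,0.04,0],[0,0,0]],[[0.08,0.08,-0.02],[0,0,0]],[[0.08,0.12,-0.04],[0,0,0]],[[0.08,0.16,-0.05],[0,0,0]],[[0.08,0.2,-0.05],[0,0,0]]]' 1
python3 -m jog '[[[0,0,0],[0,0,0]],[[0,0,0],[0,0,0]],[[0,0,0],[0,0,0]]]' 1
python3 - <<'E'
from h import *
o=ctrl.get_obs();print(o['t'],o['tool_pos'],o['tool_rot'])
w=cam('wrist','w10');s=cam('side','s10');t=cam('top','t10')
hsv=cv2.cvtColor(w['im'],cv2.COLOR_BGR2HSV)
# expected axis pixels for upright things at the dish centres, and dish centres
for n,(x,y),h in [('mill',(.4125,-.126),.164),('salt',(.4165,.1075),.094),('jar',(.5,-.205),.11),('drop',(.4837,-.4145),.106)]:
    print(n,'wrist foot/top',proj(w,[[x,y,.004],[x,y,h]]).round(0).tolist(),'side',proj(s,[[x,y,.004],[x,y,h]]).round(0).tolist(),'top',proj(t,[[x,y,.004],[x,y,h]]).round(0).tolist())
# dropper in side view: amber mask extents per band
H=cv2.cvtColor(s['im'],cv2.COLOR_BGR2HSV)
a,b=proj(s,[[.4837,-.4145,.012],[.4837,-.4145,.066]]);
for f in(.1,.4,.7,.95):
    p=a+(b-a)*f;v=int(p[1]);u=int(p[0]);row=s['im'][v,u-18:u+19].astype(int).sum(1);k=np.where(row<420)[0];print('drop side',v,u,k+u-18)
# mill in side
a,b=proj(s,[[.4125,-.126,.03],[.4125,-.126,.14]])
for f in(0,.5,1):
    p=a+(b-a)*f;v=int(p[1]);u=int(p[0]);row=s['im'][v,u-18:u+19].astype(int).sum(1);k=np.where(row<300)[0];print('mill side',v,u,k.min()+u-18,k.max()+u-18)
# jar lid (dark green) in side: centroid; wrist nut etc.
g=cv2.inRange(H,(35,60,20),(85,255,130));g[:215]=0;g[260:]=0;g[:,295:330]=g[:,295:330];g[:,:295]=0;g[:,330:]=0
m=cv2.moments(g,True);print('lid',m['m10']/m['m00'],m['m01']/m['m00'],proj(s,[[.5,-.205,.1]]))
E
```

```text
t: 27.95
tool_pos: [0.4839, -0.4144, 0.0431]
tool_rot: [-0.0, 2.992, 0.0]
contact_force: [0.1, -1.1, 0.1]
opening: 0.0856
grip_force: 0.0
t: 28.45
tool_pos: [0.4807, -0.4144, 0.2675]
tool_rot: [0.006, 3.136, 0.0]
contact_force: [0.2, -1.0, -1.0]
opening: 0.0852
grip_force: 0.0
t: 28.95
tool_pos: [0.4033, -0.2134, 0.3179]
tool_rot: [0.001, 3.127, -0.004]
contact_force: [0.6, 0.3, 0.9]
opening: 0.0857
grip_force: 0.0
t: 29.25
tool_pos: [0.4031, -0.2151, 0.3147]
tool_rot: [0.001, 3.132, 0.0]
contact_force: [0.1, 0.0, -0.4]
opening: 0.0853
grip_force: 0.0
29.25 [ 0.40310171 -0.21506139  0.31465847] [5.50918448e-04 3.13207329e+00 2.47494009e-05]
mill wrist foot/top [[339.0, 168.0], [368.0, 200.0]] side [[276.0, 256.0], [275.0, 210.0]] top [[308.0, 220.0], [310.0, 214.0]]
salt wrist foot/top [[492.0, 171.0], [538.0, 186.0]] side [[269.0, 224.0], [268.0, 202.0]] top [[249.0, 223.0], [247.0, 219.0]]
jar wrist foot/top [[285.0, 223.0], [287.0, 254.0]] side [[308.0, 267.0], [309.0, 236.0]] top [[326.0, 198.0], [329.0, 192.0]]
drop wrist foot/top [[151.0, 213.0], [120.0, 241.0]] side [[319.0, 312.0], [321.0, 278.0]] top [[378.0, 198.0], [384.0, 193.0]]
drop side 307 319 [303 304 305 306 307 308 309 310 311 312 313 314 315 316 317 318 319 320
 321 322 323 324 325 326 327 328 329 330 331 332 333 334 335]
drop side 302 319 [307 308 309 310 311 312 313 314 315 316 317 318 319 320 321 322 323 324
 325 326 327 328 329]
drop side 296 319 [313 314 315 316 317 318 319 320 321 322 323 324 325]
drop side 292 320 [302 303 304 305 306 307 308 314 315 316 317 318 319 320 321 322 323 324]
mill side 248 275 267 282
mill side 233 275 269 280
mill side 217 275 264 293
lid 308.0093457943925 241.88785046728972 [[308.99159757 239.00491583]]
```

The dropper spans side columns 313–325 and its dish is at 319, so it is upright and centred. The mill (267–282) and the jar lid (308 against 309) also match.

```bash
python3 -c "
from station import job
print(job.finish_job())"
```

```text
the job is handed in; nothing more can be done
None
```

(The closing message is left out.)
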